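Stack the practice-corner trays in steps

ROBOT

A 7-joint arm with a two-finger parallel gripper is mounted at the origin on the work surface. World frame = base frame: x ahead of the robot, y to its left, z up, the work surface at z = 0. Lengths are in m, angles in rad, forces in N, time in s.
With the tool pointing down it reaches from about 0.4 to 0.875 m from the base axis. Payload 19.3 kg.
Tool frame: the origin (TCP) lies between the finger pads; the fingertips stand 19 mm ahead of it and the grasp point (between the pads) is the TCP; z points along the fingers, y is the direction in which the jaws open and shut (so a half turn about z gives the same grasp; the last joint's range is limited). The gripper opens to 85 mm and grips with 20 to 120 N. Pads are 22 mm wide; open, the fingers measure 114 mm over their backs; the gripper's body (76 mm by 85 mm) begins 54 mm behind the grasp point. The pads swing forward as they close: fully open they stand 13 mm farther back than shut.
Start: joints at [-1.324, 0.521, -0.036, 1.599, 0.021, 1.021, -0.113], TCP at [0.195, 0.594, 0.25] pointing down, gripper open.
Joint ranges: [-2.91, 2.91], [-0.3, 2.13], [-1.5, 1.42], [0.17, 2.43], [-1.26, 4.41], [0.16, 1.93], [-2.52, 2.52]. Speed limits (rad/s): [1.89, 1.89, 2.39, 2.39, 3.01, 3.01, 3.01].

INTERFACE

Orientations are given as [roll, pitch, yaw] about the fixed x, y, z axes, in that order (R = Rz(yaw) Ry(pitch) Rx(roll)).
In Python, from workcell import status, imaging, bot gives the robot as it stands.
- The arm moves only by the shell command python3 -m handwheel 'ROWS' [FORCE]. ROWS is JSON, a list of rows, each an object with "offset": the shift along the tool's x, y, z in mm, a list of three; "rot": the turn, a rotation vector about the tool's x, y, z in degrees, a list of three; "claw": the opening, from -1 (shut) to 1 (fully open). A call has 1 to 12 rows; each row shifts and turns the commanded pose from where the row before left it, along the tool's axes as they then stand; what a row does not reach is not made up. A row lasts 1/10 s, in which the tool goes at most 50 mm and 8.59 degrees, less where a joint would pass 70% of its speed; a pose out of reach is approached as far as the arm can. A call is refused whole if a number of a shift passes 50 or a number of a turn 8.59, either way. A call with a gripper value outside its range is refused whole. The fingers move at their own pace and stop on an object; FORCE is the grip in N (left out, the last holds). Time passes only in rows, so rows that do not move let the fingers close. It gives the time, the measured TCP pose, the force and the opening at its end, in the units of the state.
- status.observe(): the state, without advancing time (a new reading comes with each control period).
- imaging.grab_frame(name): name is "side" or "top" or "wrist"; returns a dict with "color" (384x512x3 uint8, red, green, blue), "range_z" (384x512 float32, m along the optical axis (not along the pixel's ray), 0 where there is no reading), "fx", "fy", "cx", "cy" (pixels), "camera_from_world" (4x4, takes a point from world to camera coordinates). Camera axes: x right, y down, z forward; pixel columns grow to the right and rows downward; lengths in m; the calibration is good to about 2 mm. A picture is of the moment at which its call begins.
- bot.job_done(): hands the job in, once; it reports no verdict.
Trained networks look in the newest picture that a camera, given by its name, has taken for a name from the list of things; names that differ only in an ending like _2 or _b are one class to them, and where a whole thing is asked for, a point or a joint stands for the part that bears it (a point fixed in the world has none). Each returns a list of dicts, best first, with "conf" (0 to 1); they miss things now and then, are a little off and sometimes report something else, mostly with a low value. They report only what shows in the picture. A call takes as long as a camera call. They do not tell look-alikes from the thing itself.
- imaging.regions_of(thing, camera): "region" (384x512 bool, what is visible of it) and "box" ([centre column, centre row, width, height] in pixels, round what is visible of it).
- imaging.mark_of(thing, camera): "uv" ([column, row] in pixels: a listed point, or the origin of a listed thing).
The state is a dict: "clock": time; "qpos": joint angles; "qd": joint speeds; "joint_efforts": joint torques, N m; "position": TCP position; "tool_rot": TCP orientation; "force": force on the tool from outside, world axes, zero at the start; "moment": the same for the moment, N m; "grip_width": finger opening in m.
Only numpy, scipy, OpenCV 4.12 (cv2) and the standard library are available. Lean on these libraries where they do the work, as an engineer would, in place of code of your own. Each camera call takes 0.05 s, during which the arm holds its last target.

TASK

Build a stepped stack on the dark wooden tray with the orange ball, which stands on the rack's low tier. Set the cork tray on its rim, lengthways in line with it but shifted by one end pocket (40 mm) away from the ball, so that it does not cover the ball's pocket; then set the other dark wooden tray on the cork tray, shifted back so that it stands squarely over the bottom tray. Set the trays down gently without dropping them, leave the bottom tray and the white tray where they are, and let go.

Things in the scene. Friction and masses are not known exactly. Their poses are not given: they have to be found in the camera images.
- base_tray_center (a point): loose dark wood tray (0.4 kg) on the rack's low tier, 30 mm above the table: size and form as the cork tray, with a 24 mm orange ball below the rim in its -x pocket. Point: tray centre, 18 mm above its underside; x along its length, y across, z up; +x points away from the ball. The rack's raised tier begins about 100 mm from the centre on the ball's side; with the things on it, it is 215 mm high.
- cork_tray_center (a point): loose cork tray (0.1-0.22 kg) on the thin sage-green mat: 160 x 56 x 36 mm high, open on top, walls and floor 6 mm, full-height cross walls 40 mm either side of the middle (a pocket at each end). Both ends alike. Point: tray centre, 18 mm above its underside; x along its length, y across, z up.
- top_tray_center (a point): second dark wood tray, without a ball, loose (0.13-0.29 kg) on the sage-green mat; size and form as the cork tray. Point: tray centre, 18 mm above its underside; x along its length, y across, z up.
- white_tray_center (a point): white ceramic tray on the mat, a bystander; size and form as the cork tray. Point: tray centre, 18 mm above its underside; x along its length, y across, z up. The three trays on the mat lie side by side, nearly parallel, in any order, about 115 mm apart (centres).
Mind the look-alikes: they are no part of the job. What is shaped like the part that bears top_tray_center but purple or red is not meant.

How it is judged:
On the way:
1. the cork tray rests on the bottom tray's rim, shifted by one end pocket away from the ball, and is let go (x of cork_tray_center in the frame of base_tray_center between 0.025 and 0.055 m and y of cork_tray_center in the frame of base_tray_center between -0.012 and 0.012 m and z of cork_tray_center in the frame of base_tray_center between 0.03 and 0.042 m and angle between the x axis of cork_tray_center and the x axis of base_tray_center, either way round below 0.2 rad and angle between cork_tray_center's own z axis and vertical below 0.1 rad and linear speed of cork_tray below 0.02 m/s and contact force between cork_tray and the fingers below 0.1 N), for 0.2 s.
At the end, for the whole second after the job is handed in: Cork tray level on the bottom tray, 40 mm (within 15) along it away from the ball; second dark tray level on the cork tray, over the bottom tray within 15 mm lengthways; both within 12 mm sideways and 11 degrees of its line, at rest, let go; bottom tray flat (all of step 1 and x of top_tray_center in the frame of base_tray_center between -0.015 and 0.015 m and y of top_tray_center in the frame of base_tray_center between -0.012 and 0.012 m and z of top_tray_center in the frame of base_tray_center between 0.066 and 0.078 m and angle between the x axis of top_tray_center and the x axis of base_tray_center, either way round below 0.2 rad and angle between each of top_tray_center, base_tray_center's own z axis and vertical below 0.1 rad and linear speed of top_tray below 0.02 m/s and contact force between top_tray and the fingers below 0.1 N); the robot touches nothing.
It fails at once if the white tray is moved by more than 25 mm (distance of white_tray_center from where it was at the start of the episode above 0.025 m).
It fails at once if the bottom tray is moved by more than 25 mm (distance of base_tray_center from where it was at the start of the episode above 0.025 m).
It fails at once if the cork tray is dropped from more than about 12 mm (out of the fingers and faster than 0.5 m/s), or pressed onto the bottom tray with over 60 N ((linear speed of cork_tray above 0.5 m/s and contact force between cork_tray and the fingers below 0.1 N) or contact force between cork_tray and base_tray above 60 N).
It fails at once if the second dark tray is dropped from more than about 12 mm (out of the fingers and faster than 0.5 m/s), or pressed onto the cork tray with over 60 N ((linear speed of top_tray above 0.5 m/s and contact force between top_tray and the fingers below 0.1 N) or contact force between top_tray and cork_tray above 60 N).
It also fails if it takes over 64 s, if anything falls off the work surface, if the arm or the gripper's body presses on something with over 40 N, if the wrist force passes 120 N, or if a joint passes its speed limit or range.

## Working session

There is one attempt and no reset: what is moved stays moved. The work goes in short steps, Python scripts to look and compute and a shell command to move; the robot and the scene stay as the last step left them, time stands still between calls to the robot, and variables do not carry over. Pictures are saved under pics/ and viewed, and the job is handed in when it is done.

```bash
mkdir -p pics; ls; python3 - <<'E'
from workcell import status, imaging, bot
import cv2,numpy as np
s=status.observe();print(s)
for n in ["side","top","wrist"]:
    f=imaging.grab_frame(n)
    cv2.imwrite(f"pics/{n}0.png",f["color"][...,::-1])
    print(n,f["fx"],f["cx"],f["cy"]);print(np.linalg.inv(f["camera_from_world"]).round(3))
    np.savez(f"{n}0.npz",**f)
    for t in ["base_tray_center","cork_tray_center","top_tray_center","white_tray_center"]:
        print(t,[(np.round(d["uv"],1).tolist(),round(d["conf"],2)) for d in imaging.mark_of(t,n)][:4])
print(status.observe()["clock"])
E
```

```text
pics
{'clock': 0.0, 'qpos': array([-1.3241971 ,  0.52203946, -0.03632104,  1.59998435,  0.02116273,
        1.02109768, -0.11279589]), 'qd': array([ 0.00020727, -0.00051168,  0.00176505, -0.00101606, -0.00098092,
        0.00176992, -0.00132032]), 'joint_efforts': array([-3.74873023e-03, -9.27076936e+01,  1.97830126e+00, -3.69947648e+01,
        1.77066569e-02,  7.86020304e-03,  2.31086062e-06]), 'position': array([0.19463522, 0.59359614, 0.24971839]), 'tool_rot': array([-3.14044833e+00,  5.27386564e-05,  2.82476217e+00]), 'force': array([0.25777077, 0.21462088, 0.19903746]), 'moment': array([-0.02944242, -0.02754107,  0.02993361]), 'grip_width': 0.08540206868812576}
side 356.5335213875661 247.80337781672267 192.5701941397348
[[ 0.93  -0.226  0.29   0.187]
 [-0.367 -0.614  0.699 -0.633]
 [ 0.02  -0.756 -0.654  0.745]
 [ 0.     0.     0.     1.   ]]
base_tray_center [([332.1, 289.2], 0.61)]
cork_tray_center [([212.1, 161.2], 0.79)]
top_tray_center [([257.6, 193.1], 0.96), ([132.1, 177.5], 0.89), ([329.2, 178.3], 0.85), ([372.3, 214.0], 0.55)]
white_tray_center [([231.0, 179.9], 0.7)]
top 467.2044580432796 259.0184832446111 186.25668112716014
[[-0.018 -0.993  0.12   0.367]
 [-1.     0.017 -0.012  0.066]
 [ 0.009 -0.12  -0.993  1.245]
 [ 0.     0.     0.     1.   ]]
base_tray_center [([381.5, 169.7], 0.87)]
cork_tray_center [([146.8, 210.2], 0.72)]
top_tray_center [([232.3, 85.1], 0.92), ([229.8, 177.6], 0.72), ([358.0, 263.3], 0.71), ([153.9, 321.4], 0.65)]
white_tray_center [([193.4, 202.2], 0.96)]
wrist 343.2996442025624 256.5455661160685 191.71150992956464
[[ 0.312  0.905  0.288  0.121]
 [ 0.95  -0.297 -0.095  0.617]
 [-0.     0.304 -0.953  0.374]
 [ 0.     0.     0.     1.   ]]
base_tray_center []
cork_tray_center []
top_tray_center [([23.2, 212.1], 0.87)]
white_tray_center []
0.75
```

View pics/top0.png

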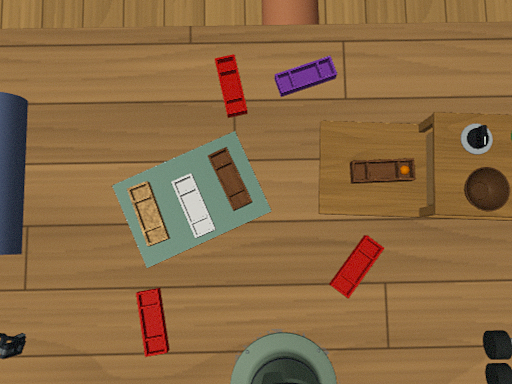

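View pics/side0.png

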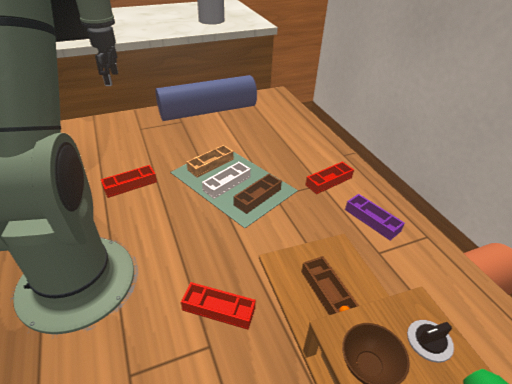

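```bash
cat > h.py <<'E'
import numpy as np,cv2
def world(f):
    H,W=f["range_z"].shape; u,v=np.meshgrid(np.arange(W),np.arange(H)); z=f["range_z"]
    p=np.stack([(u-f["cx"])/f["fx"]*z,(v-f["cy"])/f["fy"]*z,z,np.ones_like(z)],-1)
    return (p@np.linalg.inv(f["camera_from_world"]).T)[...,:3]
def trayfit(f,uv,r=50,lo=None,hi=None,prt=True):
    P=world(f); H,W=P.shape[:2]; u,v=np.meshgrid(np.arange(W),np.arange(H))
    m=(np.hypot(u-uv[0],v-uv[1])<r)&(f["range_z"]>0)
    m&=(P[...,2]>lo)&(P[...,2]<hi)
    n,l,st,c=cv2.connectedComponentsWithStats(m.astype(np.uint8))
    d=[np.hypot(*(c[i]-uv)) if st[i,4]>60 else 1e9 for i in range(1,n)]; k=1+int(np.argmin(d))
    Q=P[l==k]; rect=cv2.minAreaRect((Q[:,:2]*1000).astype(np.float32))
    b=cv2.boxPoints(rect); e=[b[1]-b[0],b[2]-b[1]]; e=max(e,key=np.linalg.norm)
    yaw=np.degrees(np.arctan2(e[1],e[0])); yaw=(yaw+90)%180-90
    return np.round(rect[0],1),np.round(rect[1],1),round(yaw,1),np.round(np.percentile(Q[:,2],[5,50,95])*1000,1)
E
python3 - <<'E'
from h import *
f=dict(np.load("top0.npz"))
for n,uv,lo,hi in [("cork",(148,213),.02,.06),("white",(193,205),.02,.06),("top",(230,179),.02,.06),("base",(382,171),.05,.09)]:
    print(n,trayfit(f,uv,50,lo,hi))
P=world(f)
for q in [(260,200),(340,190),(340,150),(180,250),(404,171),(430,125),(480,145),(487,190),(480,130),(465,190),(445,210)]: print(q,P[q[1],q[0]].round(4))
E
```

```text
cork (array([448.4, 341.2]), array([160.8,  57.7]), np.float32(20.3), array([22.9, 37.2, 42. ]))
white (array([466.9, 223. ]), array([160.6,  56.8]), np.float32(23.0), array([24.2, 37.8, 42.3]))
top (array([536.1, 127.7]), array([160.9,  55.8]), np.float32(24.4), array([25.6, 38.3, 42.2]))
base (array([ 546.5, -268.8]), array([ 56.8, 162.3]), np.float32(-88.7), array([52. , 63.2, 68.3]))
(260, 200) [0.4802 0.0492 0.0024]
(340, 190) [ 0.5003 -0.1606  0.0303]
(340, 150) [ 0.6075 -0.1654  0.0271]
(180, 250) [0.3518 0.2623 0.0021]
(404, 171) [0.3672 0.0656 1.2453]
(430, 125) [ 0.6509 -0.3773  0.1096]
(480, 145) [ 0.5849 -0.4665  0.1747]
(487, 190) [ 0.4812 -0.4876  0.1494]
(480, 130) [ 0.6188 -0.4651  0.1829]
(465, 190) [ 0.4788 -0.4207  0.181 ]
(445, 210) [ 0.4359 -0.387   0.1432]
```

```bash
cat > go.py <<'E'
import sys,numpy as np
from scipy.spatial.transform import Rotation as R
from workcell import status
def go(x,y,z,yaw):
    s=status.observe(); T=R.from_euler("xyz",s["tool_rot"]); p=s["position"]
    d=T.inv().apply(np.array([x,y,z])-p)*1000
    G=R.from_euler("xyz",[np.pi,0,np.radians(yaw)])
    rv=np.degrees((T.inv()*G).as_rotvec())
    print("offset total",d.round(1),"rot",rv.round(2)); print("t",round(s["clock"],2),"p",p.round(4),"yaw",np.degrees(s["tool_rot"]).round(2),"q",s["qpos"].round(2),"F",s["force"].round(1),"w",round(s["grip_width"],4))
go(*map(float,sys.argv[1:]))
E
python3 go.py .4484 .3412 .12 200.3
```

```text
offset total [-319.8 -161.   130.3] rot [ -0.    -0.   -38.46]
t 0.75 p [0.1947 0.5939 0.2503] yaw [-180.      0.    161.84] q [-1.32  0.52 -0.04  1.6   0.02  1.02 -0.11] F [-0.6 -0.  -0.6] w 0.0856
```

```bash
python3 -m handwheel '[{"offset":[-32,-16,13],"rot":[0,0,0],"claw":1},{"offset":[-32,-16,13],"rot":[0,0,0],"claw":1}]' 30; python3 go.py .4484 .3412 .12 200.3
```

```text
clock: 0.95
position: [0.2455, 0.5433, 0.224]
tool_rot: [3.141, -0.0, 2.827]
force: [1.1, 0.9, -1.4]
grip_width: 0.0856
offset total [-255.5 -129.4  103.9] rot [ 4.000e-02  1.000e-02 -3.835e+01]
t 0.95 p [0.2455 0.5433 0.224 ] yaw [ 1.7996e+02 -1.0000e-02  1.6195e+02] q [-1.22  0.5  -0.03  1.71  0.02  0.93 -0.01] F [ 1.1  0.9 -1.4] w 0.0856
```

```bash
python3 -m handwheel '[{"offset":[-32,-16,13],"rot":[0,0,-5],"claw":1},{"offset":[-34,-13,13],"rot":[0,0,-5],"claw":1},{"offset":[-34,-10,13],"rot":[0,0,-5],"claw":1},{"offset":[-35,-7,13],"rot":[0,0,-5],"claw":1},{"offset":[-35,-4,13],"rot":[0,0,-5],"claw":1},{"offset":[-35,-1,13],"rot":[0,0,-5],"claw":1},{"offset":[-36,2,13],"rot":[0,0,-5],"claw":1},{"offset":[-20,5,10],"rot":[0,0,-3],"claw":1},{"offset":[0,0,0],"rot":[0,0,0],"claw":1}]'; python3 go.py .4484 .3412 .12 200.3
```

```text
clock: 1.85
position: [0.4923, 0.4941, 0.1212]
tool_rot: [-3.141, -0.001, -2.796]
force: [-0.8, -0.6, -0.1]
grip_width: 0.0855
offset total [  93.2 -128.9    1.4] rot [-0.05 -0.07 -0.48]
t 1.85 p [0.4923 0.4941 0.1212] yaw [-1.7995e+02 -7.0000e-02 -1.6018e+02] q [-0.77  0.78 -0.17  1.48  0.15  0.9   0.93] F [-0.8 -0.6 -0.1] w 0.0855
```

```bash
python3 -m handwheel '[{"offset":[20,-30,0],"rot":[0,0,0],"claw":1},{"offset":[25,-33,0],"rot":[0,0,-0.5],"claw":1},{"offset":[25,-34,0],"rot":[0,0,0],"claw":1},{"offset":[18,-22,0],"rot":[0,0,0],"claw":1},{"offset":[5,-10,0],"rot":[0,0,0],"claw":1},{"offset":[0,0,0],"rot":[0,0,0],"claw":1}]'; python3 go.py .4484 .3412 .027 200.3
python3 - <<'E'
from workcell import imaging
import cv2
from h import *
f=imaging.grab_frame("wrist"); cv2.imwrite("pics/w1.png",f["color"][...,::-1])
P=world(f); print(P[...,2][::48,::64].round(3))
f=imaging.grab_frame("top"); cv2.imwrite("pics/t1.png",f["color"][...,::-1])
E
```

```text
clock: 2.45
position: [0.4475, 0.3405, 0.124]
tool_rot: [-3.141, 0.001, -2.788]
force: [0.1, -0.1, -0.7]
grip_width: 0.0854
offset total [-1.   0.3 97. ] rot [-0.01  0.03 -0.05]
t 2.45 p [0.4475 0.3405 0.124 ] yaw [-1.7999e+02  3.0000e-02 -1.5975e+02] q [-0.63  0.59 -0.18  1.87  0.16  0.7   1.03] F [ 0.1 -0.1 -0.7] w 0.0854
[[ 0.001 -0.     0.     0.001 -0.001  0.004 -0.     0.001]
 [ 0.04   0.032  0.004  0.004  0.004  0.005  0.001  0.   ]
 [ 0.005  0.009  0.004  0.005  0.011  0.004  0.001  0.001]
 [ 0.005  0.01   0.014  0.004  0.04   0.004  0.001 -0.001]
 [ 0.005  0.015  0.027  0.004  0.01   0.004 -0.001  0.001]
 [ 0.007  0.028  0.041  0.004  0.011  0.005  0.001 -0.   ]
 [ 0.02   0.004  0.148  0.004  0.016  0.005  0.146 -0.   ]
 [ 0.173  0.169  0.176 -0.    -0.     0.001  0.177  0.17 ]]
```

View pics/w1.png

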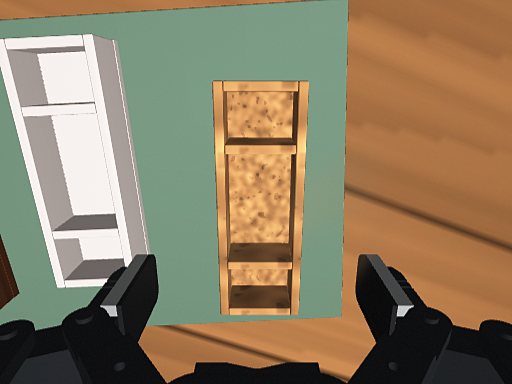

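```bash
python3 - <<'E'
from workcell import imaging
from h import *
f=imaging.grab_frame("wrist"); print(trayfit(f,np.array((262,200)),150,.03,.06)); print(trayfit(f,np.array((262,200)),150,.02,.06))
P=world(f); 
E
```

```text
(array([447.9, 341.5]), array([160.2,  56.2]), np.float32(20.1), array([32.6, 40. , 41.2]))
(array([447.8, 341.5]), array([160.2,  56.2]), np.float32(20.1), array([23.5, 39.8, 41.1]))
```

```bash
python3 -m handwheel '[{"offset":[0,0,15],"rot":[0,0,0],"claw":0.8},{"offset":[0,0,20],"rot":[0,0,0],"claw":0.8},{"offset":[0,0,20],"rot":[0,0,0],"claw":0.8},{"offset":[0,0,15],"rot":[0,0,0],"claw":0.8},{"offset":[0,0,5],"rot":[0,0,0],"claw":0.8}]'; python3 go.py .4484 .3412 .028 200.3
```

```text
clock: 3.1
position: [0.4468, 0.3419, 0.0467]
tool_rot: [-3.141, -0.002, -2.786]
force: [-0.2, -0.9, -0.5]
grip_width: 0.0765
offset total [-1.3 -1.2 18.7] rot [-0.02 -0.1   0.1 ]
t 3.1 p [0.4468 0.3419 0.0467] yaw [-1.7998e+02 -1.0000e-01 -1.5960e+02] q [-0.65  0.72 -0.15  1.89  0.19  0.55  0.99] F [-0.2 -0.9 -0.5] w 0.0765
```

```bash
python3 -m handwheel '[{"offset":[0,-1,10],"rot":[0,0,0],"claw":0.8},{"offset":[0,0,6],"rot":[0,0,0],"claw":0.8},{"offset":[0,0,0],"rot":[0,0,0],"claw":0.8},{"offset":[0,0,0],"rot":[0,0,0],"claw":0.2},{"offset":[0,0,0],"rot":[0,0,0],"claw":-0.2},{"offset":[0,0,0],"rot":[0,0,0],"claw":-0.2},{"offset":[0,0,0],"rot":[0,0,0],"claw":-0.2},{"offset":[0,0,0],"rot":[0,0,0],"claw":-0.2},{"offset":[0,0,0],"rot":[0,0,0],"claw":-0.2}]' 35; python3 go.py .4484 .3412 .028 200.3
```

```text
clock: 4.0
position: [0.448, 0.3407, 0.0329]
tool_rot: [3.141, 0.001, -2.787]
force: [-0.9, -0.6, 6.5]
grip_width: 0.0554
offset total [-0.5  0.3  4.9] rot [0.01 0.04 0.04]
t 4.0 p [0.448  0.3407 0.0329] yaw [ 1.7999e+02  4.0000e-02 -1.5966e+02] q [-0.65  0.74 -0.15  1.89  0.2   0.52  0.99] F [-0.9 -0.6  6.5] w 0.0554
```

```bash
python3 -m handwheel '[{"offset":[0,0,-5],"rot":[0,0,0],"claw":-0.2},{"offset":[0,0,-15],"rot":[0,0,0],"claw":-0.2},{"offset":[0,0,-25],"rot":[0,0,0],"claw":-0.2},{"offset":[0,0,-30],"rot":[0,0,0],"claw":-0.2},{"offset":[0,0,-30],"rot":[0,0,0],"claw":-0.2},{"offset":[0,0,-15],"rot":[0,0,0],"claw":-0.2},{"offset":[0,0,0],"rot":[0,0,0],"claw":-0.2}]'; python3 go.py .5456 -.2288 .15 91.3
python3 - <<'E'
from workcell import imaging
import cv2
f=imaging.grab_frame("side"); cv2.imwrite("pics/s2.png",f["color"][...,::-1])
E
```

```text
clock: 4.7
position: [0.4487, 0.3411, 0.1555]
tool_rot: [3.14, 0.004, -2.787]
force: [0.1, 0.7, -1.5]
grip_width: 0.0553
offset total [ 107.2 -568.1    4.3] rot [2.8000e-01 9.0000e-02 1.0903e+02]
t 4.7 p [0.4487 0.3411 0.1555] yaw [ 179.92    0.24 -159.67] q [-0.62  0.55 -0.19  1.85  0.15  0.76  1.04] F [ 0.1  0.7 -1.5] w 0.0553
```

View pics/s2.png

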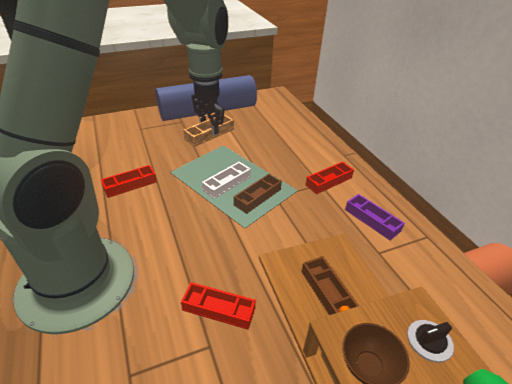

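```bash
python3 -m handwheel '[{"offset":[0,0,0],"rot":[0,0,4],"claw":-0.2},{"offset":[0,0,0],"rot":[0,0,8],"claw":-0.2},{"offset":[0,0,0],"rot":[0,0,8],"claw":-0.2},{"offset":[0,0,0],"rot":[0,0,8],"claw":-0.2},{"offset":[0,0,0],"rot":[0,0,8],"claw":-0.2},{"offset":[0,0,0],"rot":[0,0,8],"claw":-0.2},{"offset":[0,0,0],"rot":[0,0,8],"claw":-0.2},{"offset":[0,0,0],"rot":[0,0,8],"claw":-0.2},{"offset":[0,0,0],"rot":[0,0,8],"claw":-0.2},{"offset":[0,0,0],"rot":[0,0,8],"claw":-0.2},{"offset":[0,0,0],"rot":[0,0,4],"claw":-0.2}]'; python3 -m handwheel '[{"offset":[0,0,0],"rot":[0,0,8],"claw":-0.2},{"offset":[0,0,0],"rot":[0,0,8],"claw":-0.2},{"offset":[0,0,0],"rot":[0,0,8],"claw":-0.2},{"offset":[0,0,0],"rot":[0,0,4],"claw":-0.2},{"offset":[0,0,0],"rot":[0,0,0],"claw":-0.2}]'; python3 go.py .5456 -.2288 .15 91.3
```

```text
clock: 5.85
position: [0.4473, 0.3402, 0.1515]
tool_rot: [-3.14, 0.001, 2.095]
force: [0.1, -0.6, -0.7]
grip_width: 0.0555
clock: 6.35
position: [0.4473, 0.3403, 0.1516]
tool_rot: [-3.141, 0.001, 1.611]
force: [0.7, -0.9, -1.2]
grip_width: 0.0554
offset total [-572.6   75.4    2.3] rot [-0.05  0.07  1.  ]
t 6.35 p [0.4473 0.3403 0.1516] yaw [-1.7995e+02  7.0000e-02  9.2300e+01] q [-0.98  0.57  0.31  1.87 -0.25  0.74 -0.49] F [ 0.7 -0.9 -1.2] w 0.0554
```

```bash
python3 -m handwheel '[{"offset":[-15,2,0],"rot":[0,0,1],"claw":-0.2},{"offset":[-30,4,0],"rot":[0,0,0],"claw":-0.2},{"offset":[-40,5,0],"rot":[0,0,0],"claw":-0.2},{"offset":[-40,5,0],"rot":[0,0,0],"claw":-0.2},{"offset":[-40,5,0],"rot":[0,0,0],"claw":-0.2},{"offset":[-40,6,0],"rot":[0,0,0],"claw":-0.2},{"offset":[-40,6,0],"rot":[0,0,0],"claw":-0.2},{"offset":[-40,6,0],"rot":[0,0,0],"claw":-0.2},{"offset":[-40,6,0],"rot":[0,0,0],"claw":-0.2},{"offset":[-40,6,0],"rot":[0,0,0],"claw":-0.2},{"offset":[-30,4,0],"rot":[0,0,0],"claw":-0.2},{"offset":[-15,2,0],"rot":[0,0,0],"claw":-0.2}]'; python3 go.py .5456 -.2288 .15 91.3
```

```text
clock: 7.55
position: [0.514, -0.072, 0.1523]
tool_rot: [-3.141, 0.001, 1.592]
force: [0.5, 0.3, -1.1]
grip_width: 0.055
offset total [-157.5   28.2    2.4] rot [-0.02  0.06 -0.07]
t 7.55 p [ 0.514  -0.072   0.1523] yaw [-1.7998e+02  6.0000e-02  9.1230e+01] q [-0.21  0.51  0.31  1.98 -0.24  0.68  0.27] F [ 0.5  0.3 -1.1] w 0.055
```

```bash
python3 -m handwheel '[{"offset":[-20,4,0],"rot":[0,0,0],"claw":-0.2},{"offset":[-30,6,0],"rot":[0,0,0],"claw":-0.2},{"offset":[-35,6,0],"rot":[0,0,0],"claw":-0.2},{"offset":[-35,6,0],"rot":[0,0,0],"claw":-0.2},{"offset":[-25,4,0],"rot":[0,0,0],"claw":-0.2},{"offset":[-12,2,0],"rot":[0,0,0],"claw":-0.2},{"offset":[0,0,0],"rot":[0,0,0],"claw":-0.2},{"offset":[0,0,0],"rot":[0,0,0],"claw":-0.2}]'; python3 go.py .5456 -.2288 .15 91.3
python3 - <<'E'
from workcell import imaging
import cv2
from h import *
for n in ["wrist","top","side"]:
    f=imaging.grab_frame(n); cv2.imwrite(f"pics/{n}3.png",f["color"][...,::-1]); np.savez(n+"3.npz",**f)
a=np.hstack([cv2.imread(f"pics/{n}3.png") for n in ["wrist","top"]]); cv2.imwrite("pics/c3.png",cv2.resize(a,(800,300)))
E
```

```text
clock: 8.35
position: [0.5459, -0.2235, 0.152]
tool_rot: [-3.141, -0.001, 1.595]
force: [1.0, 0.9, -1.4]
grip_width: 0.0552
offset total [-5.2 -0.4  2. ] rot [-0.04 -0.04  0.09]
t 8.35 p [ 0.5459 -0.2235  0.152 ] yaw [-1.7996e+02 -4.0000e-02  9.1390e+01] q [ 0.08  0.61  0.3   1.79 -0.24  0.78  0.53] F [ 1.   0.9 -1.4] w 0.0552
```

View pics/c3.png

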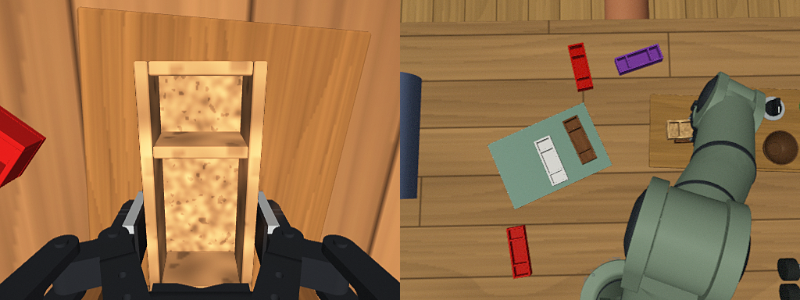

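View pics/side3.png

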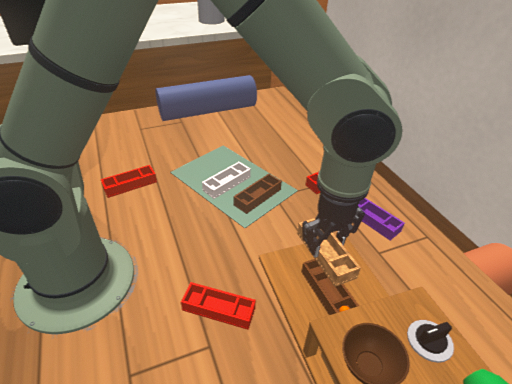

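```bash
python3 - <<'E'
from h import *
f=dict(np.load("wrist3.npz")); P=world(f)
# rim points of cork
m=(P[...,2]>.12)&(P[...,2]<.18); n,l,st,c=cv2.connectedComponentsWithStats(m.astype(np.uint8))
k=l[87,260]; print(k)
Q=P[(l==k)]; print(len(Q))
for v in (82,84,87,92): print(P[v,260].round(4))
E=[]
top=Q[(Q[:,2]>.14)]
print("max y",np.percentile(top[:,1],[99,99.9]), "z",np.percentile(top[:,2],[50,90]))
b=top[top[:,1]>-.20]; print("x range",np.percentile(b[:,0],[.3,50,99.7]))
r=cv2.minAreaRect((b[:,:2]*1000).astype(np.float32)); print(r)
for n in ["side"]:
    g=dict(np.load("side3.npz")); 
    print(trayfit(g,np.array((338,258)),40,.14,.19))
g0=dict(np.load("side0.npz"));print("base side",trayfit(g0,np.array((330,285)),60,.05,.09))
E
```

```text
1
47305
[ 0.5449 -0.147   0.1597]
[ 0.5449 -0.1476  0.1596]
[ 0.5449 -0.1486  0.1591]
[ 0.5449 -0.1501  0.1605]
max y [-0.14613477 -0.14537756] z [0.15904187 0.16359701]
x range [0.51624466 0.54439183 0.57228855]
((544.328125, -173.1836395263672), (56.400779724121094, 54.88771438598633), 1.33425772190094)
(array([ 547.8, -254.4]), array([107.8, 110.5]), np.float32(-49.7), array([142.2, 157.7, 184.7]))
base side (array([ 545.7, -261.3]), array([ 58. , 146.3]), np.float32(-88.6), array([51.4, 64.1, 67.8]))
```

```bash
python3 -m handwheel '[{"offset":[-3,0,8],"rot":[0,0,0],"claw":-0.2},{"offset":[0,0,14],"rot":[0,0,0],"claw":-0.2},{"offset":[0,0,12],"rot":[0,0,0],"claw":-0.2},{"offset":[0,0,8],"rot":[0,0,0],"claw":-0.2},{"offset":[0,0,4],"rot":[0,0,0],"claw":-0.2},{"offset":[0,0,0],"rot":[0,0,0],"claw":-0.2}]'; python3 go.py .5456 -.2265 .095 91.3
```

```text
clock: 9.1
position: [0.5461, -0.2272, 0.1056]
tool_rot: [-3.141, -0.0, 1.594]
force: [0.6, 0.4, -1.2]
grip_width: 0.0557
offset total [ 0.7 -0.5 10.6] rot [-0.06 -0.01  0.04]
t 9.1 p [ 0.5461 -0.2272  0.1056] yaw [-1.7994e+02 -1.0000e-02  9.1340e+01] q [ 0.11  0.68  0.27  1.81 -0.27  0.69  0.55] F [ 0.6  0.4 -1.2] w 0.0557
```

```bash
python3 -m handwheel '[{"offset":[0.5,-0.5,2],"rot":[0,0,0],"claw":-0.2},{"offset":[0,0,2],"rot":[0,0,0],"claw":-0.2},{"offset":[0,0,2],"rot":[0,0,0],"claw":-0.2},{"offset":[0,0,2],"rot":[0,0,0],"claw":-0.2},{"offset":[0,0,0],"rot":[0,0,0],"claw":-0.2}]'; python3 -m handwheel '[{"offset":[0,0,1],"rot":[0,0,0],"claw":-0.2},{"offset":[0,0,1],"rot":[0,0,0],"claw":-0.2},{"offset":[0,0,0],"rot":[0,0,0],"claw":-0.2}]'
python3 - <<'E'
from workcell import imaging
import cv2
f=imaging.grab_frame("side"); cv2.imwrite("pics/s4.png",cv2.resize(f["color"][180:340,230:430,::-1],None,fx=3,fy=3))
E
```

```text
clock: 9.6
position: [0.5459, -0.2267, 0.0981]
tool_rot: [-3.141, -0.0, 1.594]
force: [-0.4, 0.3, -1.9]
grip_width: 0.0552
clock: 9.9
position: [0.5459, -0.2268, 0.0962]
tool_rot: [-3.141, -0.0, 1.594]
force: [0.2, 0.8, -1.1]
grip_width: 0.0557
```

View pics/s4.png

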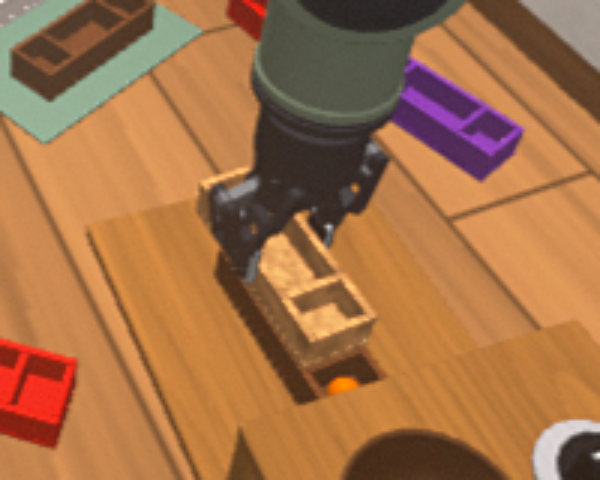

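Side view: cork sits above the base tray, ball pocket open (ball at 343,385 in the crop). Descend further until contact.

```bash
python3 -m handwheel '[{"offset":[0,0,1],"rot":[0,0,0],"claw":-0.2},{"offset":[0,0,0],"rot":[0,0,0],"claw":-0.2}]';python3 -m handwheel '[{"offset":[0,0,1],"rot":[0,0,0],"claw":-0.2},{"offset":[0,0,0],"rot":[0,0,0],"claw":-0.2}]';python3 -m handwheel '[{"offset":[0,0,0.7],"rot":[0,0,0],"claw":-0.2},{"offset":[0,0,0],"rot":[0,0,0],"claw":-0.2}]'
```

```text
clock: 10.15
position: [0.5459, -0.2268, 0.0952]
tool_rot: [-3.141, -0.0, 1.594]
force: [-0.1, -0.6, -0.8]
grip_width: 0.0558
clock: 10.35
position: [0.546, -0.2268, 0.0949]
tool_rot: [3.141, -0.0, 1.594]
force: [-4.3, 3.3, 11.5]
grip_width: 0.0552
clock: 10.55
position: [0.5459, -0.2268, 0.0949]
tool_rot: [3.141, -0.0, 1.594]
force: [-8.6, 3.7, 25.0]
grip_width: 0.0555
```

```bash
python3 -m handwheel '[{"offset":[0,0,-1.2],"rot":[0,0,0],"claw":-0.2},{"offset":[0,0,0],"rot":[0,0,0],"claw":-0.2}]';python3 -m handwheel '[{"offset":[0,0,0],"rot":[0,0,0],"claw":0.4},{"offset":[0,0,0],"rot":[0,0,0],"claw":0.5},{"offset":[0,0,0],"rot":[0,0,0],"claw":0.65},{"offset":[0,0,0],"rot":[0,0,0],"claw":0.65},{"offset":[0,0,0],"rot":[0,0,0],"claw":0.65}]'
python3 - <<'E'
from workcell import imaging
import cv2
f=imaging.grab_frame("side"); cv2.imwrite("pics/s5.png",cv2.resize(f["color"][180:340,230:430,::-1],None,fx=3,fy=3))
E
```

```text
clock: 10.75
position: [0.546, -0.2268, 0.095]
tool_rot: [3.141, 0.0, 1.594]
force: [-0.1, -0.2, -1.9]
grip_width: 0.0553
clock: 11.25
position: [0.5459, -0.2268, 0.0948]
tool_rot: [-3.142, -0.0, 1.594]
force: [-0.7, -0.6, 0.2]
grip_width: 0.0703
```

View pics/s5.png

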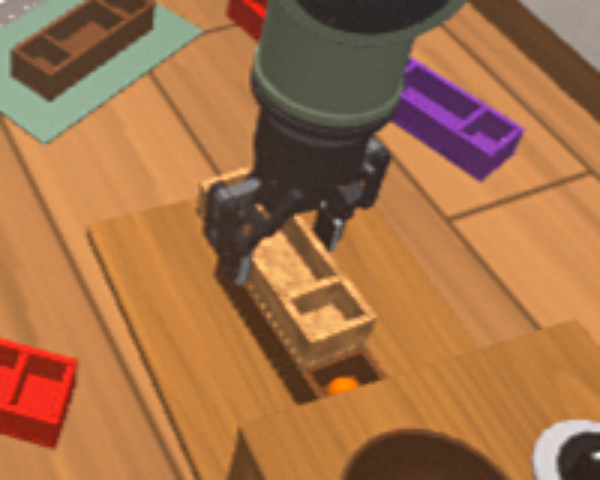

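```bash
python3 -m handwheel '[{"offset":[0,0,-6],"rot":[0,0,0],"claw":0.65},{"offset":[0,0,-15],"rot":[0,0,0],"claw":0.65},{"offset":[0,0,-25],"rot":[0,0,0],"claw":0.65},{"offset":[0,0,-25],"rot":[0,0,0],"claw":0.8},{"offset":[0,0,-10],"rot":[0,0,0],"claw":0.9},{"offset":[15,0,0],"rot":[0,0,0],"claw":0.9},{"offset":[30,0,0],"rot":[0,0,0],"claw":0.9},{"offset":[40,0,0],"rot":[0,0,0],"claw":0.9},{"offset":[40,0,0],"rot":[0,0,0],"claw":0.9},{"offset":[40,0,0],"rot":[0,0,0],"claw":0.9},{"offset":[40,0,0],"rot":[0,0,0],"claw":0.9},{"offset":[40,0,0],"rot":[0,0,0],"claw":0.9}]'; python3 -m handwheel '[{"offset":[40,0,0],"rot":[0,0,0],"claw":0.9},{"offset":[40,0,0],"rot":[0,0,0],"claw":0.9},{"offset":[20,0,0],"rot":[0,0,4],"claw":0.9},{"offset":[0,0,0],"rot":[0,0,8],"claw":0.9},{"offset":[0,0,0],"rot":[0,0,8],"claw":0.9},{"offset":[0,0,0],"rot":[0,0,8],"claw":0.9},{"offset":[0,0,0],"rot":[0,0,8],"claw":0.9},{"offset":[0,0,0],"rot":[0,0,8],"claw":0.9},{"offset":[0,0,0],"rot":[0,0,8],"claw":0.9},{"offset":[0,0,0],"rot":[0,0,8],"claw":0.9},{"offset":[0,0,0],"rot":[0,0,7],"claw":0.9},{"offset":[0,0,0],"rot":[0,0,0],"claw":0.9}]'; python3 go.py .5361 .1277 .13 24.4
python3 - <<'E'
from workcell import imaging
import cv2
from h import *
for n in ["wrist","top","side"]:
    f=imaging.grab_frame(n); cv2.imwrite(f"pics/{n}6.png",f["color"][...,::-1]); np.savez(n+"6.npz",**f)
    if n=="top": 
        print(trayfit(f,np.array((360,171)),50,.09,.12)); print(trayfit(f,np.array((404,171)),30,.055,.08)); print("white",trayfit(f,np.array((193,205)),50,.02,.06))
a=np.hstack([cv2.imread(f"pics/{n}6.png") for n in ["wrist","top"]]); cv2.imwrite("pics/c6.png",cv2.resize(a,(800,300)))
E
```

```text
clock: 12.5
position: [0.5393, 0.0206, 0.1754]
tool_rot: [-3.141, -0.0, 1.595]
force: [1.4, 0.6, -0.2]
grip_width: 0.0812
clock: 13.7
position: [0.537, 0.1189, 0.1752]
tool_rot: [3.141, 0.001, 0.423]
force: [0.0, -0.6, -0.1]
grip_width: 0.0808
offset total [ 2.8 -8.4 45.2] rot [ 0.01  0.07 -0.14]
t 13.7 p [0.537  0.1189 0.1752] yaw [1.7999e+02 7.0000e-02 2.4260e+01] q [-0.77  0.59  0.63  1.89 -0.47  0.81 -1.03] F [ 0.  -0.6 -0.1] w 0.0808
(array([ 546.5, -228.8]), array([ 56.6, 162.1]), np.float32(-88.4), array([ 92.2, 100.3, 104.1]))
(array([ 547.9, -310.6]), array([56.5, 78.9]), np.float32(-88.8), array([57.4, 64.9, 70.3]))
white (array([528.1, 275.9]), array([4.1, 5.4]), np.float32(-14.8), array([33.5, 37.2, 39.9]))
```

View pics/c6.png

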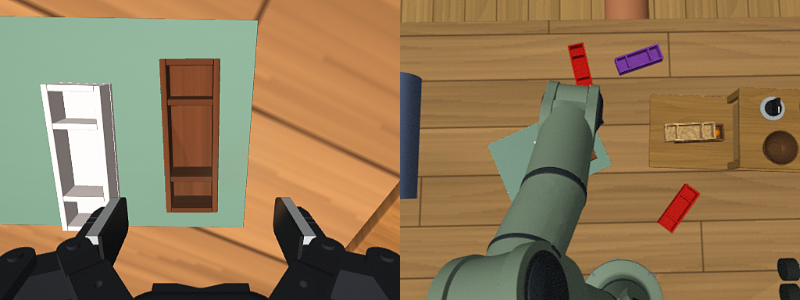

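```bash
python3 - <<'E'
from h import *
f=dict(np.load("wrist6.npz")); print(trayfit(f,np.array((242,175)),140,.03,.06))
E
python3 -m handwheel '[{"offset":[2,-8,10],"rot":[0,0,0],"claw":0.85},{"offset":[0,0,25],"rot":[0,0,0],"claw":0.85},{"offset":[0,0,30],"rot":[0,0,0],"claw":0.85},{"offset":[0,0,20],"rot":[0,0,0],"claw":0.85},{"offset":[0,0,10],"rot":[0,0,0],"claw":0.85},{"offset":[0,0,0],"rot":[0,0,0],"claw":0.85}]'; python3 go.py .5361 .1277 .031 24.4
```

```text
(array([535.2, 127.9]), array([159.6,  56.2]), np.float32(24.4), array([33.1, 40. , 41.3]))
clock: 14.45
position: [0.5357, 0.1262, 0.0796]
tool_rot: [-3.141, 0.002, 0.426]
force: [0.5, -0.5, 0.8]
grip_width: 0.0792
offset total [ 1.1 -1.1 48.6] rot [-0.02  0.11 -0.02]
t 14.45 p [0.5357 0.1262 0.0796] yaw [-1.7998e+02  1.1000e-01  2.4380e+01] q [-0.69  0.72  0.51  1.94 -0.58  0.63 -0.95] F [ 0.5 -0.5  0.8] w 0.0792
```

```bash
python3 -m handwheel '[{"offset":[1,-1,10],"rot":[0,0,0],"claw":0.85},{"offset":[0,0,16],"rot":[0,0,0],"claw":0.85},{"offset":[0,0,14],"rot":[0,0,0],"claw":0.85},{"offset":[0,0,6],"rot":[0,0,0],"claw":0.85},{"offset":[0,0,0],"rot":[0,0,0],"claw":0.85}]'; python3 go.py .5356 .1278 .031 24.4;  python3 -m handwheel '[{"offset":[0,0,0],"rot":[0,0,0],"claw":0.4},{"offset":[0,0,0],"rot":[0,0,0],"claw":-0.2},{"offset":[0,0,0],"rot":[0,0,0],"claw":-0.2},{"offset":[0,0,0],"rot":[0,0,0],"claw":-0.2},{"offset":[0,0,0],"rot":[0,0,0],"claw":-0.2},{"offset":[0,0,0],"rot":[0,0,0],"claw":-0.2}]' 35
```

```text
clock: 14.95
position: [0.5366, 0.1274, 0.0343]
tool_rot: [-3.142, 0.001, 0.425]
force: [-0.7, 0.3, 0.5]
grip_width: 0.0793
offset total [-0.8 -0.8  3.3] rot [-0.    0.05 -0.06]
t 14.95 p [0.5366 0.1274 0.0343] yaw [-1.800e+02  5.000e-02  2.434e+01] q [-0.65  0.79  0.45  1.95 -0.63  0.55 -0.91] F [-0.7  0.3  0.5] w 0.0793
clock: 15.55
position: [0.5372, 0.1276, 0.0355]
tool_rot: [3.142, -0.001, 0.425]
force: [-1.1, -0.0, 7.0]
grip_width: 0.0553
```

```bash
python3 -m handwheel '[{"offset":[0,0,-5],"rot":[0,0,0],"claw":-0.2},{"offset":[0,0,-15],"rot":[0,0,0],"claw":-0.2},{"offset":[0,0,-30],"rot":[0,0,0],"claw":-0.2},{"offset":[0,0,-35],"rot":[0,0,0],"claw":-0.2},{"offset":[0,0,-35],"rot":[0,0,0],"claw":-0.2},{"offset":[0,0,-25],"rot":[0,0,0],"claw":-0.2},{"offset":[0,0,-10],"rot":[0,0,0],"claw":-0.2},{"offset":[0,0,0],"rot":[0,0,0],"claw":-0.2}]'; python3 -m handwheel '[{"offset":[0,0,0],"rot":[0,0,-4],"claw":-0.2},{"offset":[0,0,0],"rot":[0,0,-8],"claw":-0.2},{"offset":[0,0,0],"rot":[0,0,-8],"claw":-0.2},{"offset":[0,0,0],"rot":[0,0,-8],"claw":-0.2},{"offset":[0,0,0],"rot":[0,0,-8],"claw":-0.2},{"offset":[0,0,0],"rot":[0,0,-8],"claw":-0.2},{"offset":[0,0,0],"rot":[0,0,-8],"claw":-0.2},{"offset":[0,0,0],"rot":[0,0,-8],"claw":-0.2},{"offset":[0,0,0],"rot":[0,0,-7],"claw":-0.2},{"offset":[0,0,0],"rot":[0,0,0],"claw":-0.2}]'; python3 go.py .5465 -.2688 .19 91.4
python3 - <<'E'
from workcell import imaging
import cv2
from h import *
for n in ["side","wrist"]:
    f=imaging.grab_frame(n); cv2.imwrite(f"pics/{n}7.png",f["color"][...,::-1])
a=np.hstack([cv2.imread(f"pics/{n}7.png") for n in ["wrist","side"]]); cv2.imwrite("pics/c7.png",cv2.resize(a,(800,300)))
E
```

```text
clock: 16.35
position: [0.5371, 0.1279, 0.1912]
tool_rot: [-3.141, -0.002, 0.425]
force: [0.6, -0.1, -2.9]
grip_width: 0.0556
clock: 17.35
position: [0.5362, 0.1273, 0.1887]
tool_rot: [-3.14, 0.0, 1.596]
force: [-1.3, -0.3, -1.9]
grip_width: 0.0553
offset total [-3.962e+02  2.000e-01 -1.300e+00] rot [-0.11  0.01  0.06]
t 17.35 p [0.5362 0.1273 0.1887] yaw [-1.7989e+02  1.0000e-02  9.1460e+01] q [-0.58  0.51  0.33  1.87 -0.22  0.81 -0.11] F [-1.3 -0.3 -1.9] w 0.0553
```

View pics/c7.png

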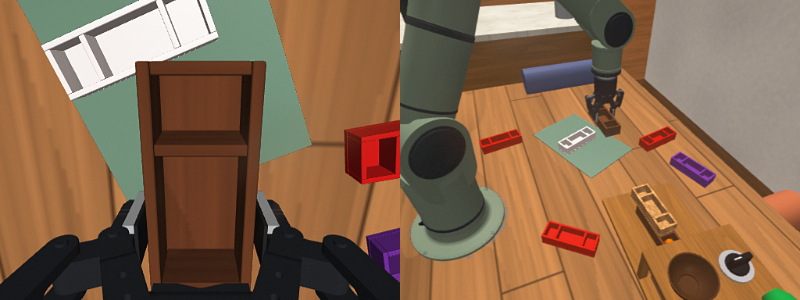

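```bash
python3 -m handwheel '[{"offset":[-15,0,0],"rot":[0,0,0],"claw":-0.2},{"offset":[-30,0,0],"rot":[0,0,0],"claw":-0.2},{"offset":[-40,0,0],"rot":[0,0,0],"claw":-0.2},{"offset":[-40,0,0],"rot":[0,0,0],"claw":-0.2},{"offset":[-40,0,0],"rot":[0,0,0],"claw":-0.2},{"offset":[-40,0,0],"rot":[0,0,0],"claw":-0.2},{"offset":[-40,0,0],"rot":[0,0,0],"claw":-0.2},{"offset":[-40,0,0],"rot":[0,0,0],"claw":-0.2},{"offset":[-40,0,0],"rot":[0,0,0],"claw":-0.2},{"offset":[-30,0,0],"rot":[0,0,0],"claw":-0.2},{"offset":[-15,0,0],"rot":[0,0,0],"claw":-0.2},{"offset":[0,0,0],"rot":[0,0,0],"claw":-0.2}]'; python3 go.py .5465 -.2688 .18 91.4
```

```text
clock: 18.65
position: [0.5446, -0.2448, 0.1895]
tool_rot: [-3.141, 0.001, 1.59]
force: [-0.8, -0.1, -1.9]
grip_width: 0.0552
offset total [-24.    1.4   9.5] rot [-0.03  0.05 -0.32]
t 18.65 p [ 0.5446 -0.2448  0.1895] yaw [-1.7997e+02  5.0000e-02  9.1080e+01] q [ 0.09  0.57  0.34  1.75 -0.24  0.86  0.56] F [-0.8 -0.1 -1.9] w 0.0552
```

Measure the tray in hand from the wrist before the last approach.

```bash
python3 -m handwheel '[{"offset":[-10,1,0],"rot":[0,0,0],"claw":-0.2},{"offset":[-10,0,0],"rot":[0,0,-0.3],"claw":-0.2},{"offset":[-3,0,0],"rot":[0,0,0],"claw":-0.2},{"offset":[0,0,0],"rot":[0,0,0],"claw":-0.2}]'
python3 - <<'E'
from h import *
from workcell import imaging,status
f=imaging.grab_frame("wrist"); p=status.observe()["position"]; P=world(f); cv2.imwrite("pics/w8.png",f["color"][...,::-1])
m=(P[...,2]>p[2]-.005)&(P[...,2]<p[2]+.02)
m[250:]=False
n,l,st,c=cv2.connectedComponentsWithStats(m.astype(np.uint8)); k=l[85,258]
Q=P[l==k]; print(k,len(Q),"z",np.percentile(Q[:,2],[10,50,90]),"ymax",np.percentile(Q[:,1],[99,99.9]))
b=Q[Q[:,1]>p[1]+.03]; print(cv2.minAreaRect((b[:,:2]*1000).astype(np.float32))); print(p)
E
python3 go.py .5465 -.2688 .18 91.4
```

```text
clock: 19.05
position: [0.547, -0.2656, 0.1897]
tool_rot: [-3.141, 0.0, 1.599]
force: [-0.1, 0.3, -1.9]
grip_width: 0.0552
1 11784 z [0.19045577 0.19429897 0.19518159] ymax [-0.18770766 -0.18713389]
((545.064208984375, -211.78860473632812), (56.36373519897461, 48.099735260009766), 1.5949640274047852)
[ 0.54710239 -0.26512579  0.18975832]
offset total [-3.7 -0.7  9.8] rot [-0.   -0.01  0.24]
t 19.1 p [ 0.5471 -0.2651  0.1898] yaw [-1.800e+02 -1.000e-02  9.164e+01] q [ 0.12  0.59  0.34  1.72 -0.24  0.88  0.6 ] F [ 0.1  0.1 -2.3] w 0.0556
```

View pics/w8.png

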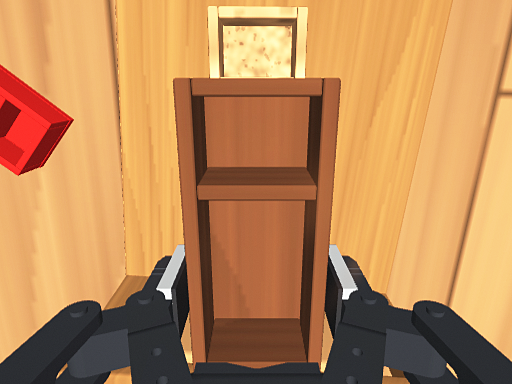

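```bash
python3 -m handwheel '[{"offset":[-2,0,8],"rot":[0,0,0],"claw":-0.2},{"offset":[0,0,12],"rot":[0,0,0],"claw":-0.2},{"offset":[0,0,12],"rot":[0,0,0],"claw":-0.2},{"offset":[0,0,8],"rot":[0,0,0],"claw":-0.2},{"offset":[0,0,4],"rot":[0,0,0],"claw":-0.2},{"offset":[0,0,0],"rot":[0,0,0],"claw":-0.2}]'; python3 go.py .547 -.267 .135 91.4
```

```text
clock: 19.7
position: [0.5468, -0.2672, 0.145]
tool_rot: [-3.141, -0.0, 1.599]
force: [0.2, 0.4, -1.2]
grip_width: 0.0557
offset total [ 0.2  0.2 10. ] rot [-0.06 -0.02  0.24]
t 19.7 p [ 0.5468 -0.2672  0.145 ] yaw [-1.7994e+02 -2.0000e-02  9.1640e+01] q [ 0.14  0.65  0.32  1.75 -0.27  0.79  0.62] F [ 0.2  0.4 -1.2] w 0.0557
```

```bash
python3 -m handwheel '[{"offset":[0,0,2],"rot":[0,0,0],"claw":-0.2},{"offset":[0,0,2],"rot":[0,0,0],"claw":-0.2},{"offset":[0,0,2],"rot":[0,0,0],"claw":-0.2},{"offset":[0,0,1],"rot":[0,0,0],"claw":-0.2},{"offset":[0,0,0],"rot":[0,0,0],"claw":-0.2}]'; python3 -m handwheel '[{"offset":[0,0,1],"rot":[0,0,0],"claw":-0.2},{"offset":[0,0,0],"rot":[0,0,0],"claw":-0.2}]'; python3 - <<'E'
from workcell import imaging
import cv2
f=imaging.grab_frame("side"); cv2.imwrite("pics/s9.png",cv2.resize(f["color"][180:340,230:430,::-1],None,fx=3,fy=3))
E
```

```text
clock: 20.2
position: [0.5471, -0.2673, 0.1388]
tool_rot: [-3.142, 0.0, 1.6]
force: [0.3, 0.3, -2.4]
grip_width: 0.0548
clock: 20.4
position: [0.5471, -0.2673, 0.1378]
tool_rot: [-3.142, 0.0, 1.6]
force: [-1.2, 0.0, -2.2]
grip_width: 0.0551
```

View pics/s9.png

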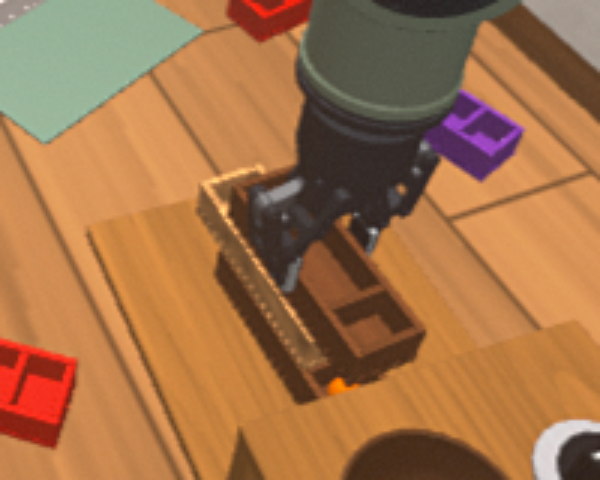

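```bash
python3 -m handwheel '[{"offset":[0,0,1],"rot":[0,0,0],"claw":-0.2},{"offset":[0,0,0],"rot":[0,0,0],"claw":-0.2}]';python3 -m handwheel '[{"offset":[0,0,1],"rot":[0,0,0],"claw":-0.2},{"offset":[0,0,0],"rot":[0,0,0],"claw":-0.2}]'
```

```text
clock: 20.65
position: [0.5471, -0.2673, 0.1367]
tool_rot: [-3.141, -0.0, 1.6]
force: [0.2, 0.4, -1.7]
grip_width: 0.055
clock: 20.85
position: [0.5471, -0.2673, 0.1357]
tool_rot: [-3.141, -0.0, 1.599]
force: [-0.1, 0.2, -1.8]
grip_width: 0.0555
```

```bash
python3 -m handwheel '[{"offset":[0,0,1],"rot":[0,0,0],"claw":-0.2},{"offset":[0,0,0],"rot":[0,0,0],"claw":-0.2}]'; python3 -m handwheel '[{"offset":[0,0,0.6],"rot":[0,0,0],"claw":-0.2},{"offset":[0,0,0],"rot":[0,0,0],"claw":-0.2}]'
```

```text
clock: 21.05
position: [0.5471, -0.2673, 0.1347]
tool_rot: [-3.141, -0.0, 1.6]
force: [0.3, -0.3, -2.6]
grip_width: 0.0553
clock: 21.25
position: [0.5471, -0.2673, 0.1342]
tool_rot: [-3.142, 0.0, 1.6]
force: [0.3, -0.4, -1.9]
grip_width: 0.0552
```

```bash
python3 -m handwheel '[{"offset":[0,0,0.7],"rot":[0,0,0],"claw":-0.2},{"offset":[0,0,0],"rot":[0,0,0],"claw":-0.2}]'; python3 -m handwheel '[{"offset":[0,0,0.5],"rot":[0,0,0],"claw":-0.2},{"offset":[0,0,0],"rot":[0,0,0],"claw":-0.2}]'
```

```text
clock: 21.45
position: [0.5472, -0.2673, 0.1335]
tool_rot: [3.142, 0.0, 1.599]
force: [0.3, 0.1, -1.5]
grip_width: 0.0556
clock: 21.65
position: [0.5472, -0.2674, 0.1335]
tool_rot: [3.141, 0.0, 1.6]
force: [-2.5, 1.5, 7.5]
grip_width: 0.0552
```

```bash
python3 -m handwheel '[{"offset":[0,0,-0.4],"rot":[0,0,0],"claw":-0.2},{"offset":[0,0,0],"rot":[0,0,0],"claw":-0.2}]';python3 -m handwheel '[{"offset":[0,0,0],"rot":[0,0,0],"claw":0.4},{"offset":[0,0,0],"rot":[0,0,0],"claw":0.5},{"offset":[0,0,0],"rot":[0,0,0],"claw":0.65},{"offset":[0,0,0],"rot":[0,0,0],"claw":0.65},{"offset":[0,0,0],"rot":[0,0,0],"claw":0.65}]'
python3 -m handwheel '[{"offset":[0,0,-5],"rot":[0,0,0],"claw":0.65},{"offset":[0,0,-15],"rot":[0,0,0],"claw":0.65},{"offset":[0,0,-25],"rot":[0,0,0],"claw":0.65},{"offset":[0,0,-30],"rot":[0,0,0],"claw":0.65},{"offset":[0,0,-25],"rot":[0,0,0],"claw":0.65},{"offset":[15,0,0],"rot":[0,0,0],"claw":0.65},{"offset":[30,0,0],"rot":[0,0,0],"claw":0.65},{"offset":[40,0,0],"rot":[0,0,0],"claw":0.65},{"offset":[40,0,0],"rot":[0,0,0],"claw":0.65},{"offset":[40,0,0],"rot":[0,0,0],"claw":0.65},{"offset":[40,0,0],"rot":[0,0,0],"claw":0.65},{"offset":[30,0,0],"rot":[0,0,0],"claw":0.65}]'
python3 - <<'E'
from workcell import imaging
import cv2
from h import *
for n in ["top","side"]:
    f=imaging.grab_frame(n); cv2.imwrite(f"pics/{n}10.png",f["color"][...,::-1])
    if n=="top":
        print("top",trayfit(f,np.array((383,168)),50,.125,.15)); print("cork+top",trayfit(f,np.array((360,171)),50,.09,.15)); print("white",trayfit(f,np.array((193,205)),50,.02,.06)); print("all",trayfit(f,np.array((370,171)),60,.05,.15))
cv2.imwrite("pics/s10c.png",cv2.resize(cv2.imread("pics/side10.png")[180:340,230:430],None,fx=3,fy=3))
E
```

```text
clock: 21.85
position: [0.5472, -0.2673, 0.1335]
tool_rot: [3.141, 0.0, 1.6]
force: [-1.1, 0.4, 2.3]
grip_width: 0.0555
clock: 22.35
position: [0.5471, -0.2673, 0.1334]
tool_rot: [-3.142, 0.0, 1.6]
force: [-0.0, -0.7, 0.6]
grip_width: 0.0704
clock: 23.55
position: [0.5399, -0.0295, 0.234]
tool_rot: [3.141, -0.001, 1.601]
force: [0.9, 0.2, -0.0]
grip_width: 0.0703
top (array([ 547.8, -269.6]), array([ 57.1, 161.7]), np.float32(-88.3), array([127.4, 136.4, 140.3]))
cork+top (array([ 547.1, -251.1]), array([ 57.3, 131.2]), np.float32(-88.4), array([102.9, 110.7, 138.9]))
white (array([467. , 222.9]), array([160.6,  56.4]), np.float32(22.9), array([23.1, 38.1, 42.1]))
all (array([ 547.2, -268. ]), array([ 58.1, 164.9]), np.float32(-88.3), array([ 70.6, 110.4, 138.9]))
```

View pics/s10c.png

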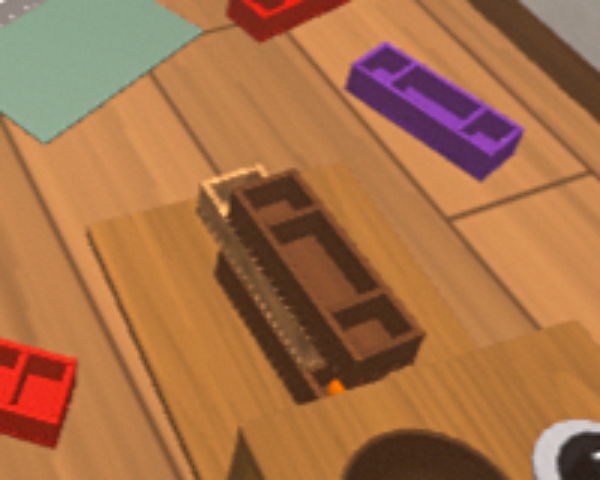

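View pics/top10.png

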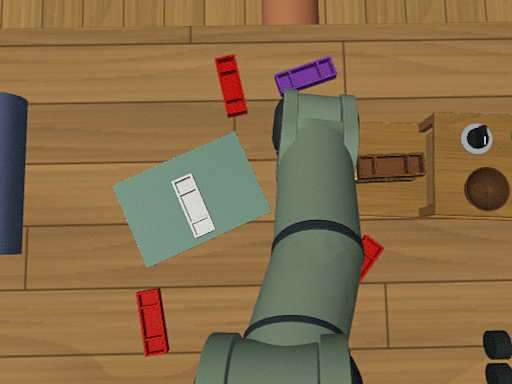

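```bash
python3 -m handwheel '[{"offset":[40,0,0],"rot":[0,0,0],"claw":0.65},{"offset":[40,0,0],"rot":[0,0,0],"claw":0.65},{"offset":[40,0,0],"rot":[0,0,0],"claw":0.65},{"offset":[30,0,0],"rot":[0,0,0],"claw":0.65},{"offset":[0,0,0],"rot":[0,0,0],"claw":0.65}]'; python3 - <<'E'
from workcell import imaging,status
from h import *
f=imaging.grab_frame("top"); P=world(f)
sub=P[140:200,300:440].reshape(-1,3)
c=sub[(sub[:,2]>.08)&(sub[:,2]<.108)&(sub[:,1]>-.187)]
print("cork end ymax",np.percentile(c[:,1],[95,99,100]),"x",np.percentile(c[:,0],[1,50,99]),len(c))
print("top",trayfit(f,np.array((390,166)),50,.125,.15))
e=sub[(sub[:,2]>.045)&(sub[:,2]<.075)]; print("base pts",len(e),np.percentile(e,[2,98],axis=0) if len(e) else "")
s=status.observe(); print(s["clock"],s["force"].round(1))
E
```

```text
clock: 24.15
position: [0.5356, 0.1215, 0.2336]
tool_rot: [-3.142, -0.001, 1.605]
force: [0.2, -1.0, 0.5]
grip_width: 0.0704
cork end ymax [-0.14873691 -0.14816746 -0.14800126] x [0.51693824 0.5453493  0.57279232] 218
top (array([ 547.7, -269.1]), array([ 56.6, 161. ]), np.float32(-88.3), array([126.6, 136.1, 140.2]))
base pts 563 [[ 0.47582774 -0.39303633  0.04603587]
 [ 0.61594794 -0.14938387  0.07421535]]
24.2 [-0.4  0.1  0.6]
```

```bash
python3 -c "
from workcell import bot,status
print(bot.job_done()); print(status.observe()['clock'])"
```

```text
the job is handed in; nothing more can be done
None
the job is handed in; nothing more can be done
```

I built the stack and handed the job in at about 24 s of the 64 s allowed; no verdict was reported. The cork tray sits on the ball tray's rim, 40 mm away from the ball. The second dark tray sits on the cork tray, squarely over the bottom tray. I released both trays after touching down gently: the peak force on the tool was about 25 N for the cork tray and 7.5 N for the second dark tray.

Last checks, from the top camera (x, y in m):

| Tray | Measured | Compared with |
|---|---|---|
| Bottom tray | (0.5465, -0.2688) at the start | reference |
| Cork tray, after placing | (0.5465, -0.2288) | +40 mm along the bottom tray, about 1 mm sideways, within 0.5° |
| Cork tray, after stacking | end edge at y = -0.148 (centre about -0.228) | did not shift |
| Second dark tray | (0.5477, -0.2691) | within about 2 mm and 0.5° of the bottom tray, level, rim at about 0.14 m |
| White tray | moved about 0.1 mm | 25 mm limit |

The bottom tray was mostly hidden after stacking, so I only confirmed it after the cork tray was placed, when its free end was where expected to within about 1 mm. A last numeric check of it gave nothing usable, because rack points were mixed in. The final side picture showed it flat and in place. No other check disagreed.

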